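Close the potting box's lid, dial its lock open and hold the lock up

TASK

The blue sliding lid of the storage box has crept open, so its steel hasp is hooked over the red lock's foot: first push the lid (it has a black rib to push on) until it butts flush against the fixed blue deck. Then turn the lock's black dial through its clicks until its white pointer has clicked in at the green mark, pull the lock straight up off its shackle, and finish still holding it in the gripper, level with the dial on top and its underside at least 15 cm above the box's top. Keep the lid shut and the dial at the mark, and leave the pot, the rake and the scoop alone.

Things in the scene. Friction and masses are not known exactly. Their poses are not given: they have to be found in the camera images.
- box: grey plastic storage box, 240 (x) x 400 (y) x 120 mm high, heavy and immovable, origin at the centre of its underside. Its top, at z = 120 mm above the origin, is a fixed blue deck from y = -200 to -50 mm and a blue sliding lid from y = -50 to +200 mm (when shut). The lock stands on the deck.
- lid (a joint): opening of the sliding lid in m: 0 = flush against the deck, grows as the lid moves towards the box's +y, at most 0.040; starts 0.012 to 0.030 open. The lid slides along the box's y with about 2.5 N of friction, stays where it is left and stops hard at 0. It carries the steel hasp.
- rib (a point): centre of the top of the black rib on the lid: 90 mm (box x) x 14 mm (box y) x 26 mm high above the lid's surface; at box x = 0, y = 90 mm + lid opening, z = 146 mm. Push it towards the box's -y to shut the lid.
- hasp (a point): centre of the hasp's cross bar (94 x 10 x 6 mm), carried by two steel arms from the lid at box x = +-43 mm that run along both sides of the lock, all 8 to 14 mm above the deck. Lid shut: the bar, at box y = -193 mm, is 5 mm clear of the end of the lock's foot. Lid open: it lies over the foot and the lock cannot be lifted.
- mark (a point): green mark on the lock's top face, at (0, -32, 38) mm in the lock's frame, where the white pointer must point; white ticks around the dial show the other 11 notches
- lock: the lock, loose, 0.35 to 0.6 kg with its dial: red body 60 (x) x 84 (y) x 38 mm high, origin at the centre of its underside, z up; a steel foot 50 mm wide, 6 mm thick sticks out 26 mm from its -y end. Axes parallel to the box's at the start. It may be held by the dial or the body. It lifts off straight up only with the lid shut and the dial at the mark; else it stops after 2 mm.
- dial (a joint): angle of the dial on the lock in rad, positive = counterclockwise seen from above. 0 and 6.283 both = white pointer at the green mark (open, within about 0.15). It snaps into notches every 0.524 rad (12 a turn); a click takes about 0.1 to 0.15 N m. Starts in a notch 2 to 6 clicks from the mark, either way: turn it the shorter way (range -0.6 to 6.9).
- dial_top (a point): centre of the top of the dial: a black upright cylinder, 42 mm in diameter and 34 mm high, standing on the lock's top face on the lock's z axis; the point is 72 mm above the lock's underside. It can be gripped from above at any yaw.
- pointer (a point): outer end of the white pointer stripe on top of the dial, 21 mm from the dial's axis; the stripe also runs down the dial's side.
- shackle (a point): point on the deck midway between the shackle's two upright steel legs, box (0, -115, 120) mm: the lock's origin sits here at the start. The legs, 18 mm thick, at box y = -89 and -141 mm, reach 29 and 11 mm up into the lock with 1.5 mm play around and keep it from turning; it is clear of them after 30 mm.
- pot: bystander: terracotta pot, 110 mm across, 100 mm high, origin under its centre
- rake: bystander: stainless hand rake with a wooden handle, 240 mm long along its x, up to 70 mm wide
- scoop: bystander: blue plastic scoop, 230 mm long along its x, 75 mm wide, 40 mm high

How it is judged:
By the outcome, as a careful person would: the job done as asked, in the order asked, and still so for the second after the job is handed in, while the arm keeps its last pose, push and grip.
It also fails if it takes over 72 s, if anything falls off the work surface, if the arm or the gripper's body presses on something with over 40 N, if the wrist force passes 120 N, or if a joint passes its speed limit or range.

ROBOT

A 6-joint arm with a two-finger parallel gripper is mounted at the origin on the work surface. World frame = base frame: x ahead of the robot, y to its left, z up, the work surface at z = 0. Lengths are in mm, angles in rad, forces in N, time in s.
With the tool pointing down it reaches from about 275 to 1000 mm from the base axis. Payload 8.4 kg.
Tool frame: the origin (TCP) lies between the finger pads; the fingertips stand 22 mm ahead of it and the grasp point (between the pads) lies 3 mm ahead of it; z points along the fingers, y is the line along which they close (so a half turn about z gives the same grasp; the last joint's range is limited). The gripper opens to 85 mm and grips with 20 to 120 N. Pads are 22 mm wide; open, the fingers measure 114 mm over their backs; the gripper's body (76 mm by 85 mm) begins 54 mm behind the grasp point. The pads swing forward as they close: fully open they stand 13 mm farther back than shut.
Start: joints at [-1.259, 0.353, 1.633, -0, 1.155, -0.002], TCP at [192.921, -594.483, 227.581] pointing down, gripper open.
Joint ranges: [-2.63, 2.63], [-0.92, 2.1], [0.06, 2.66], [-1.3, 4.44], [0, 2.69], [-3.02, 3.02]. Speed limits (rad/s): [2.22, 2.22, 2.79, 3.14, 3.14, 3.14].

INTERFACE

Orientations are given as [roll, pitch, yaw] about the fixed x, y, z axes, in that order (R = Rz(yaw) Ry(pitch) Rx(roll)).
In Python, from rig import r, grab_frame gives the robot as it stands.
- The arm moves only by the shell command python3 -m inch 'ROWS' [FORCE]. ROWS is JSON, a list of rows, each a list of 7 numbers: the turn, a rotation vector about the tool's x, y, z as a fraction of full scale, then the shift along the tool's x, y, z as a fraction of full scale, then the closure, from 0 (fully open) to 1 (shut). In form: [[rx, ry, rz, dx, dy, dz, fingers], ...]. A call has 1 to 8 rows; each row shifts and turns the commanded pose from where the row before left it, along the tool's axes as they then stand; what a row does not reach is not made up. Full scale, the value 1, is 2.5 cm for a shift and pi rad for a turn. A row lasts 1/12 s, in which the tool goes at most 41.7 mm and 7.16 degrees, less where a joint would pass 70% of its speed; a pose out of reach is approached as far as the arm can. A call with a number of a shift or a turn outside -1 to 1 is refused whole. A call with a gripper value outside its range is refused whole. The fingers move at their own pace and stop on an object; FORCE is the grip in N (left out, the last holds). Time passes only in rows, so rows that do not move let the fingers close. It gives the time, the measured TCP pose, the force, the opening and the grip force at its end, in the units of the state.
- r.sense(): the state, without advancing time (a new reading comes with each control period).
- grab_frame(name): name is "scene" or "top" or "wrist"; returns a dict with "pixels" (480x640x3 uint8, red, green, blue), "z_map" (480x640 float32, mm along the optical axis (not along the pixel's ray), 0 where there is no reading), "vertical_fov" (degrees; the focal length in pixels is half the picture's height over the tangent of half this angle, whatever the lens; pixels are square), "cx", "cy" (the principal point, pixels), "cam_to_world" (4x4, takes a point from camera to world coordinates). Camera axes: x right, y down, z forward; pixel columns grow to the right and rows downward; lengths in mm; the calibration is good to about 2 mm. A picture is of the moment at which its call begins.
- r.sign_off(): hands the job in; it is judged then, once.
The state is a dict: "clock": time; "qpos": joint angles; "qvel": joint speeds; "joint_efforts": joint torques, N m; "eef_pos": TCP position; "tcp_rot": TCP orientation; "contact_force": force on the tool from outside, world axes, zero at the start; "wrist_torque": the same for the moment, N m; "opening": opening from 0.0 (shut) to 1.0 (fully open); "grasp_force": force on a finger pad.
Only numpy, scipy, OpenCV 4.12 (cv2) and the standard library are available. Lean on these libraries where they do the work, as an engineer would, in place of code of your own. Each camera call takes 0.05 s, during which the arm holds its last target. There are 200 camera calls.

## Working session

There is one attempt and no reset: what is moved stays moved. The work goes in short steps, Python scripts to look and compute and a shell command to move; the robot and the scene stay as the last step left them, time stands still between calls to the robot, and variables do not carry over. Pictures are saved under pics/ and viewed, at most 10 in all, crops included, and the job is handed in when it is done.

```bash
mkdir -p pics; ls
python3 - <<'E'
from rig import r, grab_frame
import cv2, numpy as np
s=r.sense(); print(s)
for n in ["scene","top"]:
    f=grab_frame(n); cv2.imwrite(f"pics/{n}0.png",f["pixels"][:,:,::-1]); np.savez(f"{n}0.npz",**f)
    print(n,f["vertical_fov"],f["cx"],f["cy"],np.round(f["cam_to_world"],3).tolist())
E
```

```text
pics
{'clock': 0.0, 'qpos': array([-1.25936561e+00,  3.53652044e-01,  1.63414456e+00,  1.74629933e-07,
        1.15520786e+00, -2.36977544e-03]), 'qvel': array([-8.09054981e-04, -6.01096816e-04,  7.55734412e-04,  2.73541268e-04,
       -2.32343579e-05, -1.74066973e-04]), 'joint_efforts': array([ 3.15788617e-03, -6.05237961e+01, -3.42061007e+01, -6.84993643e-05,
        9.22858104e-03,  5.46765065e-06]), 'eef_pos': array([ 192.79004786, -594.00675242,  226.85479528]), 'tcp_rot': array([-3.14018084e+00, -3.50534651e-06,  3.13800415e-01]), 'contact_force': array([0.13867233, 0.14120698, 0.57891025]), 'wrist_torque': array([0.01705359, 0.00173805, 0.04601519]), 'grasp_force': 0.0, 'opening': 0.997403466047597}
scene 55.76240555812864 321.66106138191924 236.03533865110916 [[-0.55, 0.538, -0.639, 1270.665], [0.835, 0.359, -0.417, 485.261], [0.005, -0.763, -0.647, 912.688], [0.0, 0.0, 0.0, 1.0]]
top 43.35734000612241 306.88257722775774 235.52258728260952 [[-0.027, -0.992, 0.124, 271.834], [-1.0, 0.029, 0.013, -29.5], [-0.016, -0.124, -0.992, 1930.885], [0.0, 0.0, 0.0, 1.0]]
```

View pics/scene0.png

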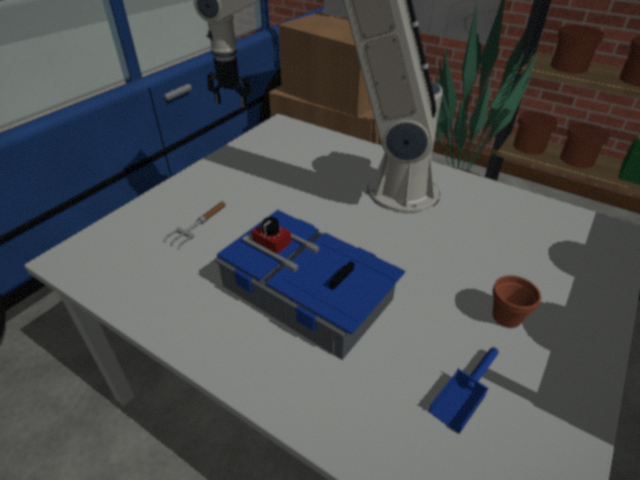

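View pics/top0.png

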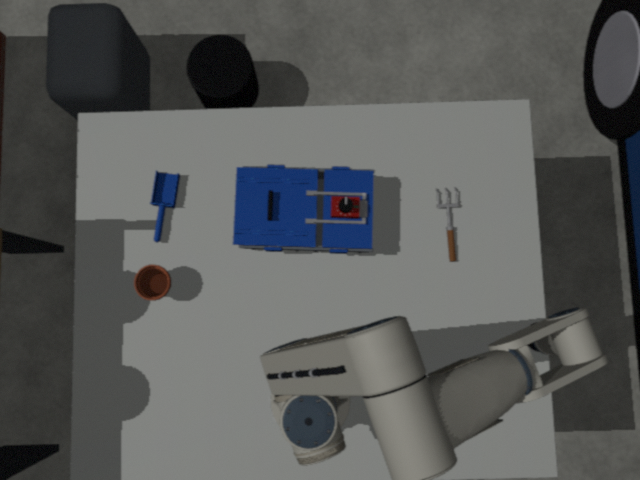

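The scene view shows the box with the lock near (270,235) and the rib at (342,275). The top view has the lock at (347,207), the rib at (273,206) and the rake at (450,220), clear of the box.

```bash
cat > h.py <<'E'
import numpy as np, cv2
def ray(f,uv,z):
    "pixels -> world points on the plane at height z"
    uv=np.atleast_2d(np.asarray(uv,float)); fl=240/np.tan(np.radians(f["vertical_fov"])/2); T=f["cam_to_world"]
    d=np.c_[(uv[:,0]-f["cx"])/fl,(uv[:,1]-f["cy"])/fl,np.ones(len(uv))]@T[:3,:3].T
    return T[:3,3]+d*((z-T[2,3])/d[:,2])[:,None]
def cloud(f):
    fl=240/np.tan(np.radians(float(f["vertical_fov"]))/2); T=f["cam_to_world"]; v,u=np.mgrid[:480,:640]
    Z=f["z_map"]; return (np.dstack([(u-f["cx"])/fl*Z,(v-f["cy"])/fl*Z,Z])@T[:3,:3].T)+T[:3,3]
def hsv(f): return cv2.cvtColor(f["pixels"],cv2.COLOR_RGB2HSV)
def load(n): return dict(np.load(n))
E
python3 - <<'E'
from h import *
f=load("top0.npz"); P=cloud(f); H=hsv(f)
roi=np.zeros((480,640),bool); roi[150:265,225:390]=1
blue=roi&(H[...,0]>100)&(H[...,0]<130)&(H[...,1]>150)&(H[...,2]>60)
top=blue&(abs(P[...,2]-120)<8)
print("blue z",np.percentile(P[blue][:,2],[5,50,95]))
def rect(m,z,name):
    v,u=np.nonzero(m); W=ray(f,np.c_[u,v],z)[:,:2].astype(np.float32); print(name,len(u),cv2.minAreaRect(W),np.median(P[m][:,2]))
m=cv2.morphologyEx(blue.astype(np.uint8),cv2.MORPH_CLOSE,np.ones((25,25)))
m=cv2.morphologyEx(m,cv2.MORPH_OPEN,np.ones((41,41)))>0
rect(m,120,"box")
red=roi&((H[...,0]<8)|(H[...,0]>172))&(H[...,1]>150)&(H[...,2]>50); rect(red,38+120,"red")
blk=roi&(P[...,2]>140)&(H[...,2]<60)
n,l,st,c=cv2.connectedComponentsWithStats(blk.astype(np.uint8))
for i in range(1,n):
    if st[i,4]>15: rect(l==i,146 if c[i,0]<300 else 192,f"blk{c[i]}")
big=cv2.resize(f["pixels"][160:255,225:385,::-1],None,fx=5,fy=5,interpolation=cv2.INTER_CUBIC); cv2.imwrite("pics/crop0.png",big)
E
```

```text
blue z [111.38658679 119.54944177 127.46512439]
box 7366 ((589.4301147460938, 65.13787841796875), (287.0035400390625, 240.81887817382812), 88.19984436035156) 119.55888429414074
red 314 ((579.4251708984375, -121.97509765625), (77.40270233154297, 60.37361145019531), 88.17632293701172) 157.43865433397627
blk[269.71428571 204.84693878] 98 ((591.3939819335938, 103.17366790771484), (11.52926254272461, 85.5468521118164), 86.53195190429688) 146.76997367341232
blk[348.25108225 205.58008658] 231 ((576.22314453125, -130.46487426757812), (55.48384475708008, 41.439208984375), 88.29376983642578) 186.8300639358788
```

View pics/crop0.png

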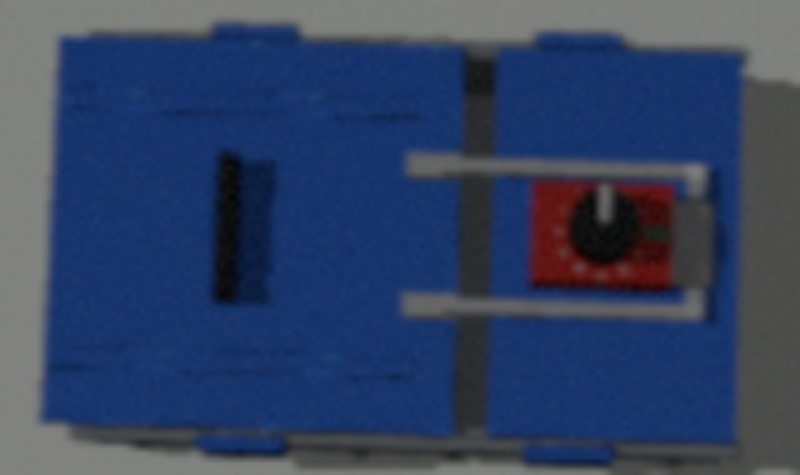

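The crop confirms the pointer faces up (box +x) and the green mark right (box -y). The dial is therefore at about +1.57, so it needs 3 clicks clockwise. The lid gap is about 18 mm. I'll rotate the tool to align with the box while rising.

```bash
python3 -m inch '[[0,0,-0.039,0,0,-0.4,0],[0,0,-0.039,0,0,-0.4,0],[0,0,-0.039,0,0,-0.4,0],[0,0,-0.039,0,0,-0.4,0],[0,0,-0.039,0,0,-0.4,0],[0,0,-0.039,0,0,-0.4,0],[0,0,-0.039,0,0,-0.4,0],[0,0,-0.039,0,0,-0.4,0]]'; python3 -m inch '[[0,0,-0.039,0,0,-0.4,0],[0,0,-0.039,0,0,-0.4,0],[0,0,0,0,0,0,0],[0,0,0,0,0,0,0]]'
python3 - <<'E'
from rig import r; s=r.sense(); print(s["eef_pos"],s["tcp_rot"])
from h import *
f=load("top0.npz"); print(ray(f,[346,205.6],192), ray(f,[225+243/5,160+154/5],146),ray(f,[225+217/5,160+300/5],146),ray(f,[225+237/5,160+300/5],146))
E
```

```text
clock: 0.77
eef_pos: [192.8, -594.2, 307.6]
tcp_rot: [-3.141, -0.001, 1.3]
contact_force: [0.1, 0.8, 0.5]
opening: 1.001
grasp_force: 0.0
clock: 1.1
eef_pos: [193.0, -594.5, 327.5]
tcp_rot: [3.141, 0.0, 1.535]
contact_force: [-0.2, 0.5, -0.7]
opening: 0.995
grasp_force: 0.0
[ 192.95449167 -594.53676872  327.53007988] [3.14147422e+00 3.36259620e-04 1.53520701e+00]
[[ 574.63739239 -123.10730154  192.        ]] [[634.2385684   90.50150085 146.        ]] [[545.83289846 107.83446991 146.        ]] [[545.48348355  95.85629168 146.        ]]
```

```bash
python3 -m inch '[[0,0,0,0.8,0.6,0,0],[0,0,0,0.8,0.6,0,0],[0,0,0,0.8,0.6,0,0],[0,0,0,0.8,0.6,0,0],[0,0,0,0.8,0.6,0,0],[0,0,0,0.8,0.6,0,0],[0,0,0,0.8,0.6,0,0],[0,0,0,0.8,0.6,0,0]]'; python3 -m inch '[[0,0,0,0.8,0.6,0,0],[0,0,0,0.8,0.6,0,0],[0,0,0,0.8,0.6,0,0],[0,0,0,0.8,0.6,0,0],[0,0,0,0.8,0.6,0,0],[0,0,0,0.8,0.6,0,0],[0,0,0,0.8,0.6,0,0],[0,0,0,0.8,0.6,0,0]]'; python3 -m inch '[[0,0,0,0.8,0.6,0,0],[0,0,0,0.8,0.6,0,0],[0,0,0,0.8,0.6,0,0],[0,0,0,0.8,0.6,0,0],[0,0,0,0.8,0.6,0,0],[0,0,0,0.6,0.6,0,0],[0,0,0,0,0,0,0],[0,0,0,0,0,0,0]]'
python3 - <<'E'
from rig import r,grab_frame
import cv2,numpy as np
f=grab_frame("wrist"); cv2.imwrite("pics/w1.png",f["pixels"][:,:,::-1]); np.savez("w1.npz",**f); print(f["cam_to_world"].round(2).tolist(),f["vertical_fov"])
E
```

```text
clock: 1.77
eef_pos: [318.2, -437.0, 326.4]
tcp_rot: [-3.141, -0.001, 1.534]
contact_force: [0.7, -0.2, -0.0]
opening: 0.998
grasp_force: 0.0
clock: 2.43
eef_pos: [443.2, -281.0, 326.5]
tcp_rot: [-3.14, -0.001, 1.534]
contact_force: [0.6, -0.3, 0.1]
opening: 0.998
grasp_force: 0.0
clock: 3.1
eef_pos: [536.6, -169.4, 326.4]
tcp_rot: [-3.14, -0.0, 1.538]
contact_force: [-0.3, -0.8, -0.1]
opening: 1.003
grasp_force: 0.0
[[1.0, -0.03, -0.01, 539.28], [-0.03, -0.96, -0.28, -96.63], [-0.0, 0.28, -0.96, 472.97], [0.0, 0.0, 0.0, 1.0]] 68.47469746123437
```

View pics/w1.png

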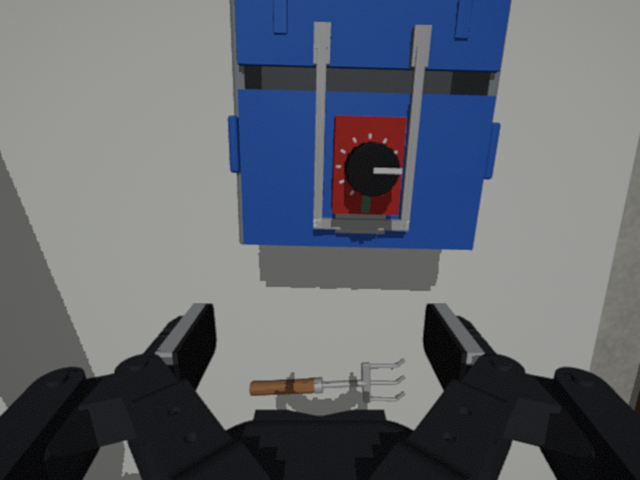

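The wrist view shows the dial at (373,170), the pointer to the right at (402,171), the mark below at (366,203), and the lid gap at rows 65–92. Next I'll measure the dial, the gap and the yaw.

Run:
```python
from h import *
f=load("w1.npz"); P=cloud(f); H=hsv(f)
blk=(H[...,2]<70)&(P[...,2]>180)&(P[...,2]<200); blk[260:]=0
n,l,st,c=cv2.connectedComponentsWithStats(blk.astype(np.uint8)); i=1+st[1:,4].argmax()
cn=cv2.findContours((l==i).astype(np.uint8),0,2)[0][0][:,0]
(cx,cy),rad=cv2.minEnclosingCircle(cn); print("dial px",cx,cy,rad,ray(f,[[cx,cy],[cx+rad,cy]],192), st[i])
blue=(H[...,0]>100)&(H[...,0]<130)&(H[...,1]>150)&(abs(P[...,2]-120)<6)
roi=blue.copy(); roi[:80]=0
v,u=np.nonzero(roi); W=ray(f,np.c_[u,v],120)[:,:2].astype(np.float32); print("deck",cv2.minAreaRect(W))
red=((H[...,0]<8)|(H[...,0]>172))&(H[...,1]>150)&(abs(P[...,2]-158)<6);red[260:]=0
v,u=np.nonzero(red); W=ray(f,np.c_[u,v],158)[:,:2].astype(np.float32); print("red",cv2.minAreaRect(W),np.median(P[red][:,2]))
for x in (275,440,): 
    col=np.nonzero(blue[:,x])[0]; g=np.nonzero(np.diff(col)>10)[0]; 
    for k in g[:2]: print("gap",x,col[k],col[k+1],ray(f,[[x,col[k]],[x,col[k+1]]],120))
```

```text
dial px 372.28570556640625 169.0 27.608516693115234 [[ 579.37157676 -120.13375449  192.        ]
 [ 600.92862778 -120.86755366  192.        ]] [ 346  142   54   55 2111]
deck ((578.4059448242188, -130.48587036132812), (149.65023803710938, 255.97186279296875), 86.5889892578125)
red ((580.0311279296875, -121.08609008789062), (83.19306945800781, 59.78707504272461), 86.60078430175781) 158.25312859223934
gap 275 65 90 [[500.60925606 -30.40214533 120.        ]
 [499.14716154 -51.33446355 120.        ]]
gap 440 70 94 [[650.50280859 -39.71821243 120.        ]
 [651.77246357 -60.02119311 120.        ]]
```

```bash
python3 -m inch '[[0,0,0.0084,0,0,0,1],[0,0,0,0.9,0.115,0,1],[0,0,0,0.9,0.115,0,1],[0,0,0,0.9,0.115,0,1],[0,0,0,0.9,0.115,0,1],[0,0,0,0.9,0.115,0,1],[0,0,0,0.9,0.115,0,1],[0,0,0,0.9,0.115,0,1]]' 30; python3 -m inch '[[0,0,0,0.9,0.115,0,1],[0,0,0,0.9,0.115,0,1],[0,0,0,0.9,0.115,0,1],[0,0,0,0.9,0.115,0,1],[0,0,0,0.9,0.115,0,1],[0,0,0,0.9,0.115,0,1],[0,0,0,0.9,0.115,0,1],[0,0,0,0,0,0,1]]'; python3 -m inch '[[0,0,0,0,0,0,1],[0,0,0,0,0,0,1]]'
python3 - <<'E'
from rig import r; s=r.sense(); print(s["eef_pos"],s["tcp_rot"],s["opening"]); from rig import grab_frame
import cv2,numpy as np
f=grab_frame("wrist"); cv2.imwrite("pics/w2.png",f["pixels"][:,:,::-1]); np.savez("w2.npz",**f)
E
```

```text
clock: 3.82
eef_pos: [565.2, -14.3, 327.3]
tcp_rot: [-3.141, 0.0, 1.509]
contact_force: [-0.5, -0.7, 0.5]
opening: -0.001
grasp_force: 0.0
clock: 4.48
eef_pos: [595.2, 144.0, 327.0]
tcp_rot: [-3.141, -0.001, 1.512]
contact_force: [-0.3, -0.1, 0.6]
opening: -0.004
grasp_force: 0.0
clock: 4.65
eef_pos: [594.7, 140.7, 327.3]
tcp_rot: [-3.141, 0.001, 1.511]
contact_force: [0.4, -1.0, -0.3]
opening: -0.001
grasp_force: 0.0
[594.71815585 140.68081151 327.25456726] [-3.14090307e+00  7.92863977e-04  1.51117815e+00] -0.0011257033202145884
```

View pics/w2.png

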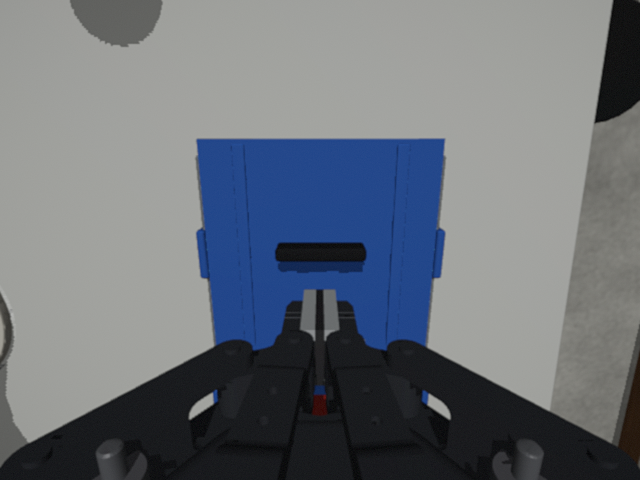

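The rib is centred at (321,247), horizontal in the view. The closed fingers are at x≈320, in line with it.

Run:
```python
from h import *
f=load("w2.npz"); P=ray(f,[[276,243],[366,243],[276,252],[366,252],[198,139],[444,139]],146); P[4:]=ray(f,[[198,139],[444,139]],120)
q=P[:,:2]-[579.7,-120.6]; print(P.round(1)); print(np.c_[q@[.998,-.0593],q@[.0593,.998]].round(1))
```

```text
[[551.2 119.7 146. ]
 [638.3 114.4 146. ]
 [550.3 110.5 146. ]
 [638.  105.3 146. ]
 [482.4 220.6 120. ]
 [718.6 206.3 120. ]]
[[ -42.7  238.1]
 [  44.5  238. ]
 [ -43.   228.9]
 [  44.8  228.9]
 [-117.3  334.8]
 [ 119.2  334.5]]
```

```bash
python3 -m inch '[[0,0,0,0.1,0,0.87,1],[0,0,0,0,0,0.87,1],[0,0,0,0,0,0.87,1],[0,0,0,0,0,0.87,1],[0,0,0,0,0,0.87,1],[0,0,0,0,0,0.87,1],[0,0,0,0,0,0.87,1],[0,0,0,0,0,0.87,1]]'; python3 -m inch '[[0,0,0,0,0,0,1],[0,0,0,0,0,0,1],[0,0,0,-0.2,0,0,1],[0,0,0,-0.2,0,0,1],[0,0,0,-0.2,0,0,1],[0,0,0,-0.2,0,0,1],[0,0,0,0,0,0,1]]'
```

```text
clock: 5.37
eef_pos: [595.1, 143.0, 152.8]
tcp_rot: [3.141, 0.0, 1.511]
contact_force: [0.7, 0.8, 0.3]
opening: 0.001
grasp_force: 0.0
clock: 5.95
eef_pos: [594.3, 123.4, 154.4]
tcp_rot: [3.141, 0.0, 1.512]
contact_force: [0.1, -0.0, -1.1]
opening: 0.004
grasp_force: 0.0
```

```bash
python3 -m inch '[[0,0,0,-0.1,0,0,1],[0,0,0,-0.1,0,0,1],[0,0,0,-0.1,0,0,1],[0,0,0,-0.1,0,0,1]]'; python3 -m inch '[[0,0,0,-0.1,0,0,1],[0,0,0,-0.1,0,0,1]]';python3 -m inch '[[0,0,0,-0.06,0,0,1],[0,0,0,-0.06,0,0,1]]'
```

```text
clock: 6.28
eef_pos: [593.5, 114.3, 153.6]
tcp_rot: [-3.142, 0.0, 1.513]
contact_force: [0.7, -0.1, -0.1]
opening: 0.002
grasp_force: 0.0
clock: 6.45
eef_pos: [593.1, 109.3, 153.5]
tcp_rot: [-3.142, 0.0, 1.513]
contact_force: [0.1, 0.8, -0.7]
opening: 0.003
grasp_force: 0.0
clock: 6.62
eef_pos: [593.0, 106.3, 153.5]
tcp_rot: [-3.142, 0.0, 1.513]
contact_force: [0.9, 0.1, -0.5]
opening: -0.001
grasp_force: 0.0
```

Run:
```python
from rig import r,grab_frame
import cv2,numpy as np
f=grab_frame("wrist"); g=grab_frame("scene"); np.savez("w3.npz",**f)
a=cv2.resize(f["pixels"],(533,400)); b=cv2.resize(g["pixels"][200:350,210:410],(533,400),interpolation=cv2.INTER_CUBIC)
cv2.imwrite("pics/w3.png",np.vstack([a,b])[:,:,::-1][:, :]); im=np.vstack([a,b]); cv2.imwrite("pics/w3.png",cv2.resize(im,(400,600))[:,:,::-1])
```

```text
(no output)
```

View pics/w3.png

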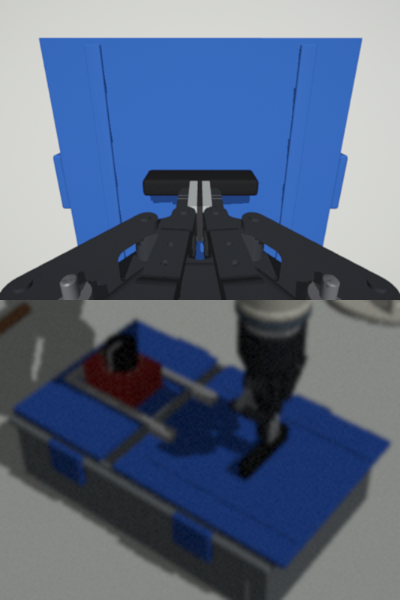

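Run:
```python
from h import *
f=load("w3.npz"); P=cloud(f); q=P[...,:2]-[579.7,-120.6]; X=q@[.998,-.0593]; Y=q@[.0593,.998]
for u in (250,322-14,338,390):
    print(u,[(v,round(Y[v,u],1),round(P[v,u,2],1)) for v in range(264,330,4)])
e=[v for v in range(480) if f["pixels"][v,200,2]>100]; print(e[0], Y[e[0]+2,200], P[e[0]+2,200,2])
```

```text
250 [(264, np.float64(235.4), np.float64(120.4)), (268, np.float64(233.1), np.float64(120.4)), (272, np.float64(233.3), np.float64(126.7)), (276, np.float64(232.2), np.float64(129.7)), (280, np.float64(231.9), np.float64(134.5)), (284, np.float64(232.3), np.float64(140.5)), (288, np.float64(231.8), np.float64(144.3)), (292, np.float64(230.8), np.float64(146.5)), (296, np.float64(229.0), np.float64(147.1)), (300, np.float64(226.9), np.float64(147.1)), (304, np.float64(224.2), np.float64(145.8)), (308, np.float64(222.1), np.float64(145.8)), (312, np.float64(219.8), np.float64(145.5)), (316, np.float64(204.7), np.float64(121.3)), (320, np.float64(202.3), np.float64(121.4)), (324, np.float64(199.2), np.float64(120.5)), (328, np.float64(196.6), np.float64(120.4))]
308 [(264, np.float64(235.0), np.float64(119.2)), (268, np.float64(232.9), np.float64(119.7)), (272, np.float64(232.7), np.float64(125.1)), (276, np.float64(232.4), np.float64(130.1)), (280, np.float64(232.3), np.float64(135.5)), (284, np.float64(232.4), np.float64(140.7)), (288, np.float64(232.0), np.float64(144.6)), (292, np.f
[... 1320 characters left out ...]
4(232.5), np.float64(124.8)), (276, np.float64(232.5), np.float64(130.3)), (280, np.float64(232.7), np.float64(136.2)), (284, np.float64(232.8), np.float64(141.6)), (288, np.float64(232.0), np.float64(144.6)), (292, np.float64(229.9), np.float64(144.5)), (296, np.float64(229.1), np.float64(147.2)), (300, np.float64(226.4), np.float64(145.9)), (304, np.float64(224.3), np.float64(145.9)), (308, np.float64(222.4), np.float64(146.5)), (312, np.float64(219.8), np.float64(145.4)), (316, np.float64(204.1), np.float64(120.2)), (320, np.float64(201.7), np.float64(120.3)), (324, np.float64(198.9), np.float64(119.8)), (328, np.float64(196.7), np.float64(120.5))]
0 397.47574103842703 -0.7481186088979257
```

Run:
```python
from rig import r,grab_frame
from h import *
f=load("w3.npz"); print(f["cam_to_world"][:3,3], r.sense()["eef_pos"])
P=cloud(f); q=P[...,:2]-[579.7,-120.6]; X=q@[.998,-.0593]; Y=q@[.0593,.998]
for u in range(300,345,4):
    c=[(round(Y[v,u]),round(P[v,u,2]),v) for v in range(240,400) if P[v,u,2]>152]; print(u,round(X[c[0][2],u]),c[0],c[10])
g=grab_frame("scene"); P=cloud(g); q=P[...,:2]-[579.7,-120.6]; X=q@[.998,-.0593]; Y=q@[.0593,.998]
m=(abs(X)<60)&(Y>200)&(Y<260)&(P[...,2]>123)
for lo in range(125,220,6):
    k=m&(P[...,2]>=lo)&(P[...,2]<lo+6); 
    if k.sum(): print(lo,k.sum(),X[k].min().round(),X[k].max().round(),Y[k].min().round(),Y[k].max().round())
```

```text
[597.25808357 179.03006187 300.14071498] [592.98396802 106.29244854 153.56156035]
300 -8 (235, 165, 300) (235, 174, 310)
304 -7 (239, 163, 290) (239, 173, 300)
308 -5 (239, 162, 289) (239, 172, 299)
312 -3 (239, 162, 289) (239, 172, 299)
316 -2 (239, 162, 289) (239, 172, 299)
320 0 (240, 163, 289) (239, 172, 299)
324 0 (300, 300, 277) (239, 170, 298)
328 3 (239, 162, 289) (239, 172, 299)
332 5 (239, 161, 289) (239, 172, 299)
336 0 (300, 300, 255) (240, 180, 308)
340 0 (300, 300, 270) (235, 172, 309)
344 0 (300, 300, 253) (235, 173, 309)
125 43 -40.0 48.0 218.0 233.0
131 41 -39.0 48.0 219.0 232.0
137 56 -35.0 48.0 218.0 232.0
143 101 -41.0 47.0 219.0 232.0
155 2 8.0 9.0 232.0 234.0
161 15 -4.0 14.0 221.0 238.0
167 20 -6.0 17.0 221.0 237.0
173 20 -3.0 17.0 221.0 238.0
179 19 -3.0 17.0 222.0 239.0
185 12 -3.0 14.0 231.0 239.0
191 7 -8.0 14.0 234.0 238.0
197 17 -25.0 29.0 233.0 240.0
203 37 -26.0 33.0 219.0 240.0
209 44 -36.0 38.0 219.0 241.0
215 28 -41.0 42.0 219.0 240.0
```

Both cameras agree that the fingertips are at z≈161, not 131, so the tips are about 7 mm above the reported TCP, 30 mm off the stated figure. The fingers passed over the rib. I'll back off, go 30 mm lower and verify.

```bash
python3 -m inch '[[0,0,0,0.5,0,0,1],[0,0,0,0.46,0,0,1],[0,0,0,0,0,0,1],[0,0,0,0,0,0.4,1],[0,0,0,0,0,0.4,1],[0,0,0,0,0,0.3,1],[0,0,0,0,0,0,1],[0,0,0,0,0,0,1]]'
python3 - <<'E'
from rig import r,grab_frame
from h import *
print(r.sense()["eef_pos"])
for n in ("wrist","scene"):
    g=grab_frame(n); P=cloud(g); q=P[...,:2]-[579.7,-120.6]; X=q@[.998,-.0593]; Y=q@[.0593,.998]
    m=(abs(X)<12)&(Y>235)&(Y<275)&(P[...,2]>124)&(P[...,2]<160)
    print(n,m.sum(),P[m][:,2].min(),np.percentile(Y[m],[2,98]),np.percentile(X[m],[2,98]))
E
```

```text
clock: 7.43
eef_pos: [593.7, 130.1, 125.0]
tcp_rot: [-3.14, 0.001, 1.512]
contact_force: [0.0, -0.1, 0.7]
opening: 0.0
grasp_force: 0.0
[593.71386566 130.07269195 124.97019928]
wrist 1823 131.2905993667499 [258.27012446 263.26233132] [-11.52505303  11.4678381 ]
scene 48 129.8532269984281 [246.14265583 262.11032742] [-4.48729505 11.08504014]
```

```bash
python3 -m inch '[[0,0,0,-0.1,0,0,1],[0,0,0,-0.1,0,0,1],[0,0,0,-0.1,0,0,1],[0,0,0,-0.1,0,0,1],[0,0,0,-0.1,0,0,1],[0,0,0,-0.1,0,0,1]]'; python3 -m inch '[[0,0,0,-0.1,0,0,1],[0,0,0,-0.1,0,0,1],[0,0,0,-0.1,0,0,1]]';python3 -m inch '[[0,0,0,-0.06,0,0,1],[0,0,0,0,0,0,1]]'
```

```text
clock: 8.03
eef_pos: [593.7, 115.5, 126.4]
tcp_rot: [3.141, -0.001, 1.512]
contact_force: [-0.1, 2.8, 1.6]
opening: 0.0
grasp_force: 1.4
clock: 8.28
eef_pos: [593.3, 107.9, 126.3]
tcp_rot: [3.141, -0.0, 1.513]
contact_force: [0.6, 1.8, 2.1]
opening: -0.003
grasp_force: 1.4
clock: 8.45
eef_pos: [593.0, 106.0, 126.1]
tcp_rot: [3.142, 0.0, 1.512]
contact_force: [0.1, 0.5, -0.8]
opening: -0.003
grasp_force: 0.2
```

```bash
python3 -m inch '[[0,0,0,-0.06,0,0,1],[0,0,0,-0.06,0,0,1]]'; python3 -m inch '[[0,0,0,-0.04,0,0,1],[0,0,0,0,0,0,1]]';python3 -m inch '[[0,0,0,-0.04,0,0,1],[0,0,0,0,0,0,1]]'
```

```text
clock: 8.62
eef_pos: [592.8, 103.5, 126.0]
tcp_rot: [3.142, -0.0, 1.513]
contact_force: [1.5, 1.8, 0.9]
opening: -0.0
grasp_force: 1.3
clock: 8.78
eef_pos: [592.8, 102.3, 126.0]
tcp_rot: [-3.142, 0.0, 1.513]
contact_force: [0.7, 0.9, 1.6]
opening: 0.003
grasp_force: 0.7
clock: 8.95
eef_pos: [592.7, 101.4, 126.0]
tcp_rot: [-3.142, 0.0, 1.513]
contact_force: [0.5, 1.5, 1.1]
opening: 0.002
grasp_force: 0.8
```

```bash
python3 -m inch '[[0,0,0,-0.04,0,0,1],[0,0,0,0,0,0,1]]'; python3 -m inch '[[0,0,0,-0.04,0,0,1],[0,0,0,0,0,0,1]]'
```

```text
clock: 9.12
eef_pos: [592.7, 101.0, 126.1]
tcp_rot: [3.142, -0.001, 1.512]
contact_force: [0.8, 5.9, 0.7]
opening: -0.0
grasp_force: 2.6
clock: 9.28
eef_pos: [592.7, 101.0, 126.1]
tcp_rot: [3.141, -0.003, 1.512]
contact_force: [1.3, 10.6, -0.3]
opening: 0.0
grasp_force: 5.1
```

The lid has stopped hard: 10 N with no further travel. I'll back off, rise, open the gripper and go look at the lock.

```bash
python3 -m inch '[[0,0,0,0.4,0,0,1],[0,0,0,0,0,-0.8,1],[0,0,0,0,0,-1,1],[0,0,0,0,0,-1,1],[0,0,0,0,0,-1,1],[0,0,0,0,0,-1,0],[0,0,0,0,0,-1,0],[0,0,0,0,0,-1,0]]';python3 -m inch '[[0,0,0,-1,0,-1,0],[0,0,0,-1,0,0,0],[0,0,0,-1,0,0,0],[0,0,0,-1,0,0,0],[0,0,0,-1,0,0,0],[0,0,0,-1,0,0,0],[0,0,0,-1,0,0,0],[0,0,0,-1,0,0,0]]';python3 -m inch '[[0,0,0,-1,0,0,0],[0,0,0,-1,0,0,0],[0,0,0,-1,0,0,0],[0,0,0,0,0,0,0],[0,0,0,0,0,0,0]]'
python3 - <<'E'
from rig import r,grab_frame
from h import *
f=grab_frame("wrist"); cv2.imwrite("pics/w4.png",f["pixels"][:,:,::-1]); np.savez("w4.npz",**f); P=cloud(f); H=hsv(f)
red=((H[...,0]<8)|(H[...,0]>172))&(H[...,1]>150)&(abs(P[...,2]-158)<6)
v,u=np.nonzero(red); W=ray(f,np.c_[u,v],158)[:,:2].astype(np.float32); print("red",cv2.minAreaRect(W))
blk=(H[...,2]<70)&(P[...,2]>180)&(P[...,2]<200)
n,l,st,c=cv2.connectedComponentsWithStats(blk.astype(np.uint8)); i=1+st[1:,4].argmax()
cn=cv2.findContours((l==i).astype(np.uint8),0,2)[0][0][:,0]
(cx,cy),rad=cv2.minEnclosingCircle(cn); print("dial px",cx,cy,rad,ray(f,[[cx,cy],[cx+rad,cy]],192))
E
```

```text
clock: 9.95
eef_pos: [592.7, 109.4, 297.1]
tcp_rot: [-3.141, 0.001, 1.513]
contact_force: [0.8, -0.3, -0.1]
opening: 0.417
grasp_force: 0.0
clock: 10.62
eef_pos: [580.9, -91.4, 320.8]
tcp_rot: [-3.14, 0.001, 1.513]
contact_force: [0.2, 0.0, -0.3]
opening: 0.998
grasp_force: 0.0
clock: 11.03
eef_pos: [576.7, -165.9, 320.7]
tcp_rot: [-3.14, 0.0, 1.51]
contact_force: [-0.2, 0.6, -0.5]
opening: 0.999
grasp_force: 0.0
red ((580.1302490234375, -121.02308654785156), (83.15760040283203, 58.60375213623047), 86.50894165039062)
dial px 320.7154541015625 175.43089294433594 27.830856323242188 [[ 580.37714308 -119.89567819  192.        ]
 [ 601.76051609 -121.20431291  192.        ]]
```

View pics/w4.png

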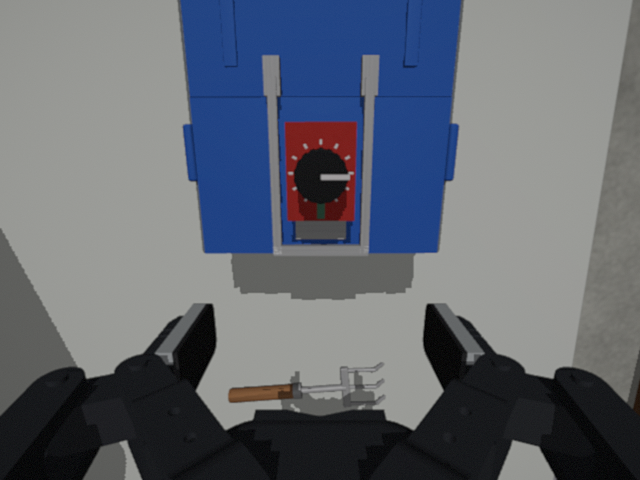

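The lid line at row 96 is flush and the hasp bar at row 250 is clear of the foot. The dial is at (321,176) with the pointer still at +x. Next I'll go over the dial, down, and check tip height before gripping.

```bash
python3 -m inch '[[0,0,0,0.6,0.01,0,0],[0,0,0,0.6,0.01,0,0],[0,0,0,0.616,0.01,0,0],[0,0,0,0,0,0.8,0],[0,0,0,0,0,0.8,0],[0,0,0,0,0,0.8,0],[0,0,0,0,0,0.8,0],[0,0,0,0,0,0.8,0]]';python3 -m inch '[[0,0,0,0,0,0.8,0],[0,0,0,0,0,0.8,0],[0,0,0,0,0,0.7,0],[0,0,0,0,0,0.45,0],[0,0,0,0,0,0,0],[0,0,0,0,0,0,0]]'
python3 - <<'E'
from rig import r,grab_frame
from h import *
print(r.sense()["eef_pos"])
for n in ("wrist","scene"):
    g=grab_frame(n); P=cloud(g); q=P[...,:2]-[580.2,-120.6]; X=q@[.998,-.0593]; Y=q@[.0593,.998]
    m=(abs(X)>33)&(abs(X)<65)&(abs(Y)<14)&(P[...,2]>138)&(P[...,2]<200)
    for s in (-1,1):
        k=m&(X*s>0); print(n,s,k.sum(),np.percentile(P[k][:,2],[0,3,50]) if k.sum() else "", np.percentile(X[k],[2,98]),np.percentile(Y[k],[2,98]))
E
```

```text
clock: 11.75
eef_pos: [580.6, -117.1, 220.4]
tcp_rot: [3.141, -0.0, 1.515]
contact_force: [-0.2, -0.2, 0.3]
opening: 1.001
grasp_force: 0.0
clock: 12.25
eef_pos: [580.6, -118.5, 152.4]
tcp_rot: [-3.141, -0.0, 1.514]
contact_force: [0.4, 0.3, 0.6]
opening: 0.997
grasp_force: 0.0
[ 580.58365217 -118.49919716  152.35846643]
wrist -1 2486 [169.2317367  171.92892738 188.03147099] [-55.45773402 -42.01494379] [-7.26278768 13.92639805]
wrist 1 2381 [169.1402526  171.67204624 187.98174818] [42.61379551 56.08309697] [-7.11240461 13.93248438]
scene -1 80 [167.34957645 170.20109493 187.01748604] [-51.51757975 -37.07997215] [-9.59842366 12.93858865]
scene 1 80 [138.1816814  146.29350278 185.64382063] [33.22524094 60.87156031] [-4.5728126  13.34318848]
```

```bash
python3 -m inch '[[0,0,0,-0.08,0,0,0],[0,0,0,0,0,0,0.4],[0,0,0,0,0,0,0.4],[0,0,0,0,0,0,0.8],[0,0,0,0,0,0,0.8],[0,0,0,0,0,0,0.8],[0,0,0,0,0,0,0.8],[0,0,0,0,0,0,0.8]]' 60;python3 - <<'E'
from rig import r
s=r.sense();print(s["wrist_torque"],s["contact_force"],s["qpos"],s["grasp_force"])
E
```

```text
clock: 13.02
eef_pos: [580.3, -121.9, 152.9]
tcp_rot: [-3.141, 0.0, 1.512]
contact_force: [-3.5, 0.9, 6.4]
opening: 0.477
grasp_force: 60.7
[0.04387089 0.32114846 0.02804728] [-3.47297157  0.85256924  6.43023938] [-2.09496553e-01  3.84195864e-01  1.77076894e+00 -1.52423915e-04
  9.86712559e-01 -1.51085933e-01] 60.72728836181341
```

```bash
python3 -m inch '[[0,0,0.03,0,0,0,0.8],[0,0,0.03,0,0,0,0.8],[0,0,0.03,0,0,0,0.8],[0,0,0.03,0,0,0,0.8],[0,0,0.03,0,0,0,0.8],[0,0,0.03,0,0,0,0.8],[0,0,0,0,0,0,0.8]]';python3 -m inch '[[0,0,0.03,0,0,0,0.8],[0,0,0.03,0,0,0,0.8],[0,0,0.03,0,0,0,0.8],[0,0,0.03,0,0,0,0.8],[0,0,0.03,0,0,0,0.8],[0,0,0.03,0,0,0,0.8],[0,0,0,0,0,0,0.8]]';python3 -m inch '[[0,0,0.03,0,0,0,0.8],[0,0,0.03,0,0,0,0.8],[0,0,0.03,0,0,0,0.8],[0,0,0.03,0,0,0,0.8],[0,0,0.02,0,0,0,0.8],[0,0,0,0,0,0,0.8],[0,0,0,0,0,0,0.8]]'
python3 - <<'E'
from rig import r,grab_frame
import cv2,numpy as np
s=r.sense();print(s["wrist_torque"],s["contact_force"],s["qpos"])
f=grab_frame("wrist"); np.savez("w5.npz",**f); g=grab_frame("top"); np.savez("t5.npz",**g);h=grab_frame("scene")
a=f["pixels"]; b=cv2.resize(h["pixels"][205:265,230:310],(640,480),interpolation=cv2.INTER_CUBIC)
cv2.imwrite("pics/w5.png",cv2.resize(np.hstack([a,b]),(800,300))[:,:,::-1])
E
```

```text
clock: 13.6
eef_pos: [580.2, -121.8, 152.9]
tcp_rot: [-3.141, 0.0, 0.941]
contact_force: [-3.7, 1.2, 5.0]
opening: 0.481
grasp_force: 62.0
clock: 14.18
eef_pos: [580.2, -121.4, 152.9]
tcp_rot: [-3.141, 0.0, 0.375]
contact_force: [-3.0, 1.8, 6.0]
opening: 0.474
grasp_force: 64.3
clock: 14.77
eef_pos: [580.5, -121.6, 153.0]
tcp_rot: [-3.141, -0.0, -0.059]
contact_force: [-3.7, 1.1, 5.9]
opening: 0.476
grasp_force: 65.2
[ 0.55984416  0.17248044 -0.02766071] [-3.73644828  1.06508814  5.93596837] [-2.09291412e-01  3.84070695e-01  1.77071232e+00  6.98684604e-04
  9.86624992e-01  1.42025803e+00]
```

View pics/w5.png

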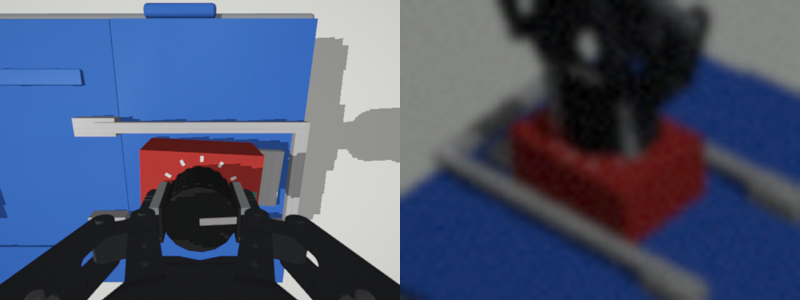

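The pointer stripe at (200–237,222) points to box -y (the mark), and the residual torque is about zero. Now I'll pull up, gently at first.

```bash
python3 -m inch '[[0,0,0,0,0,-0.08,0.8],[0,0,0,0,0,-0.08,0.8],[0,0,0,0,0,-0.08,0.8],[0,0,0,0,0,-0.08,0.8],[0,0,0,0,0,0,0.8]]' 80;python3 -m inch '[[0,0,0,0,0,-0.15,0.8],[0,0,0,0,0,0,0.8]]'
```

```text
clock: 15.33
eef_pos: [580.3, -121.8, 160.4]
tcp_rot: [-3.142, 0.0, -0.058]
contact_force: [-0.1, 0.1, -5.3]
opening: 0.477
grasp_force: 82.1
clock: 15.5
eef_pos: [580.7, -121.8, 164.6]
tcp_rot: [3.142, -0.0, -0.058]
contact_force: [0.3, 0.3, -5.8]
opening: 0.468
grasp_force: 82.3
```

```bash
python3 -m inch '[[0,0,0,0,0,-0.3,0.8],[0,0,0,0,0,-0.3,0.8],[0,0,0,0,0,-0.3,0.8],[0,0,0,0,0,-0.3,0.8],[0,0,0,0,0,-0.5,0.8],[0,0,0,0,0,-0.6,0.8],[0,0,0,0,0,-0.6,0.8],[0,0,0,0,0,-0.6,0.8]]';python3 -m inch '[[0,0,0,0,0,-0.6,0.8],[0,0,0,0,0,-0.6,0.8],[0,0,0,0,0,-0.6,0.8],[0,0,0,0,0,-0.6,0.8],[0,0,0,0,0,-0.6,0.8],[0,0,0,0,0,-0.6,0.8],[0,0,0,0,0,-0.4,0.8],[0,0,0,0,0,0,0.8]]';python3 -m inch '[[0,0,0,0,0,0,0.8],[0,0,0,0,0,0,0.8],[0,0,0,0,0,0,0.8],[0,0,0,0,0,0,0.8]]'
python3 - <<'E'
from rig import r,grab_frame
from h import *
s=r.sense();print(s["eef_pos"],s["wrist_torque"],s["contact_force"])
f=grab_frame("wrist");h=grab_frame("scene");P=cloud(h);H=hsv(h)
red=((H[...,0]<8)|(H[...,0]>172))&(H[...,1]>150)&(P[...,2]>200)&(abs(P[...,0]-580)<70)&(abs(P[...,1]+120)<80); print(red.sum(),np.percentile(P[red],[1,99],axis=0))
v,u=np.nonzero(red); v0,u0=int(v.mean()),int(u.mean()); 
b=cv2.resize(h["pixels"][v0-80:v0+160,u0-120:u0+200],(640,480),interpolation=cv2.INTER_CUBIC)
cv2.imwrite("pics/w6.png",cv2.resize(np.hstack([f["pixels"],b]),(800,300))[:,:,::-1])
E
```

```text
clock: 16.17
eef_pos: [580.5, -121.7, 253.3]
tcp_rot: [3.142, -0.001, -0.058]
contact_force: [0.3, 0.1, -6.4]
opening: 0.474
grasp_force: 82.4
clock: 16.83
eef_pos: [581.4, -122.0, 354.8]
tcp_rot: [3.141, -0.005, -0.058]
contact_force: [0.2, -0.6, -6.0]
opening: 0.474
grasp_force: 82.6
clock: 17.17
eef_pos: [580.0, -121.7, 350.5]
tcp_rot: [-3.141, 0.002, -0.058]
contact_force: [-0.2, 0.3, -5.7]
opening: 0.473
grasp_force: 82.6
[ 580.0309561  -121.68070526  350.54588994] [ 0.01820748 -0.01114635  0.06361602] [-0.17969298  0.33196712 -5.67109065]
673 [[ 558.89041474 -161.2829423   323.33845808]
 [ 616.9180421   -77.92215364  361.23370477]]
```

View pics/w6.png

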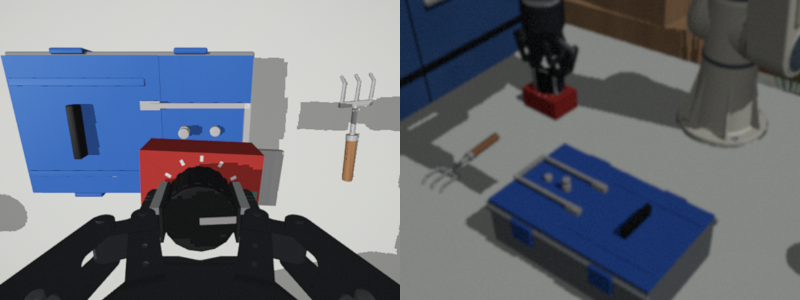

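The lock is off the shackle and level, with its underside at z≈318–323, about 200 mm above the box top. The lid is shut and the pointer is at the mark.

```bash
python3 -c "
from rig import r; print(r.sign_off())"
```

```text
the job is handed in; nothing more can be done
None
```

The job is handed in: the lid is shut against the deck, the dial was turned three clicks clockwise to the green mark, and the gripper is still holding the lock level with its underside about 20 cm above the box's top.

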